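# Load the adapter burn-in tray and arm it with the interlock key

### The job

Get the adapters ready for burn-in: put the loupe that was left in the tray back on the middle of its round mat, and lay every adapter on the bench flat and right way up, lengthwise, in a bay of its own. When all are in, push the tray's front gate fully shut until the spring catch snaps up behind it, then arm the tray by sliding the interlock key, blade first, into the slot of the key block until it is fully home; leave the other things where they are.

Things in the scene. Friction and masses are not known exactly. Their poses are not given: they have to be found in the camera images.
- adapter0: Black mains adapter, a plain block with a yellow label, 50 x 84 x 34 mm (own x, y, z), about 0.22 kg. Origin: centre of its underside, z up, long axis y. Starts flat on the worktop at the left; take it across the 50 mm width, at least 14 mm above its underside so that the fingers clear the tray's ribs. Three or four of adapter0..3 are present, all alike (absent ones read None).
- adapter1: Another such adapter, exactly like adapter0; may be absent (None).
- adapter2: Another such adapter, exactly like adapter0; may be absent (None).
- adapter3: Another such adapter, exactly like adapter0; may be absent (None).
- tray: Fixed burn-in tray, aluminium base 4 mm thick (x = -115 to 55 mm, 308 mm wide) with grey ribs and four bays in a row along y. Origin: at worktop height, centre of the row of bays; x away from the robot at yaw 0, y left, z up. Rib tops at z = 14 mm; ribs between bays 20 mm wide. The bays are open at the front (-x), where the gate closes them.
- bay0 (a point): Centre of the floor of bay 0 (leftmost), 4 mm above the worktop; axes as the tray's. A bay is a pocket 94 mm long in the tray's x, 58 mm wide in y, 10 mm deep; bays are 78 mm apart. An adapter lies in it with its long y axis along the tray's x, either way round, and stands 24 mm clear of the ribs.
- bay1 (a point): Centre of the floor of tray bay 1 (0 is the leftmost, 3 the rightmost), 4 mm above the worktop; axes as the tray's.
- bay2 (a point): Centre of the floor of tray bay 2 (0 is the leftmost, 3 the rightmost), 4 mm above the worktop; axes as the tray's.
- bay3 (a point): Centre of the floor of tray bay 3 (0 is the leftmost, 3 the rightmost), 4 mm above the worktop; axes as the tray's.
- gate (a joint): Travel (m) of the tray's front gate along the tray's +x: 0 open (it starts at 0 to 0.008), 0.045 shut, a hard stop. Blue bar along the tray's y, 12 x 288 mm, z = 9 to 23 mm, with an orange push plate in the middle, 12 mm thick, 70 mm wide, up to z = 57 mm. Friction about 3 N; the catch adds a few N from 0.013 on; a push of 10 to 15 N brings it home. It stays where it is left.
- gate_push (a point): Middle of the front face (robot side) of the gate's orange push plate, 40 mm above the worktop; moves with the gate. Push here along the tray's +x.
- catch (a joint): Depth (m) of the yellow spring catch in the gate's track, 100 mm to the right of the tray's middle: 0 is up; about 0.008 while the gate's bar runs over it; it jumps back to 0 behind the bar when the gate is fully shut, and then holds the gate at 0.042 or more.
- key: Loose interlock key, 0.16 kg: flat aluminium blade 44 mm wide, 5 mm thick, with an upright red grip. Origin: underside, below the grip's middle; blade along x from -32 mm to the tip at +110 mm (last 8 mm only 30 mm wide), z up. Grip 60 mm long in x, 12 mm thick in y, z = 5 to 48 mm. Balances some 16 mm ahead of the origin. Starts flat at the right front; take the grip from above.
- key_tip (a point): Middle of the tip of the key's blade, 2.5 mm above its underside, 110 mm ahead of the key's origin.
- key_block: Fixed grey block at the right, 123 x 84 x 50 mm, with a level slot facing the robot. Origin: worktop height, under the middle of the slot's mouth; x into the slot, y left, z up. Apron in front of the mouth at slot-floor height, out to x = -45 mm, with black guides (tops z = 35 mm) flaring from 50 to 68 mm apart at x = -31 mm. Key fully home: its origin at x = -40, y = 0, z = 25 mm.
- slot (a point): Middle of the slot's floor at its mouth, 25 mm above the worktop; axes as the key block's. The slot is 50 mm wide, 11 mm high (z = 25 to 36 mm) and 70 mm deep with a closed end; the block above it is solid up to z = 50 mm.
- marker: Bystander, leave it alone: red marker, 135 mm long, lying at the front. Origin: centre of its underside.
- loupe: Black bench loupe, a barrel 40 mm across and 44 mm high, 0.05 kg, standing in one of the tray's bays (on its floor), where it does not belong. Origin: centre of its underside, z up; to be taken across its own x or y, 40 mm. It stands 34 mm clear of the tray's ribs.
- labels: Bystander, leave it alone: white roll of labels, 72 mm across, 30 mm high, at the back right. Origin: centre of its underside.
- loupe_mid (a point): Middle of the loupe, 22 mm above its underside.
- mat: The loupe's place: fixed round blue mat, 72 mm across, 3 mm high, on the worktop in front of the tray, a little to the left. Origin: centre of its underside.
- mat_top (a point): Centre of the mat's top, 3 mm above the worktop.
- stamp: Bystander, leave it alone: stamp, 27 x 39 x 62 mm, standing at the back left. Origin: centre of its underside.
Things that resemble listed ones, but are neither listed nor needed, are in the scene too. Of the things that look like the key, the larger one is meant. Leave any blue look-alike of the loupe alone.

How it is judged:
By the outcome, as a careful person would: the job done as asked, in the order asked, and still so for the second after the job is handed in, with the robot touching nothing.
Of adapter0, adapter1, adapter2, adapter3 only 3 to 4 are there at a start; the rules pass over those that are not, and their reading is None.
At some moment in a run one of adapter0, adapter1, adapter2, adapter3, key may be knocked a few centimetres aside while the robot is not near it.
Once in a run the grip may slacken for a moment while it holds something.
It also fails if it takes over 208 s, if anything falls off the work surface, if the arm or the gripper's body presses on something with over 40 N, if the wrist force passes 120 N, or if a joint passes its speed limit or range.

### The arm

A 6-joint arm with a two-finger parallel gripper is mounted at the origin on a cart in front of the work surface, level with it; the furniture and walls round the work are solid. World frame = base frame: x ahead of the robot, y to its left, z up, the work surface at z = 0. Lengths are in mm, angles in rad, forces in N, time in s.
With the tool pointing down it reaches from about 275 to 750 mm from the base axis. Payload 10.2 kg.
Tool frame: the origin (TCP) lies at the very end of the fingers, on their centre line; the grasp point (between the pads) lies 19 mm behind it; x points along the fingers, y is the direction in which the jaws open and shut, and the axes are right-handed (so a half turn about x gives the same grasp; the last joint's range is limited). The gripper opens to 85 mm and grips with 20 to 120 N. Pads are 22 mm wide; open, the fingers measure 114 mm over their backs; the gripper's body (76 mm by 85 mm) begins 54 mm behind the grasp point. The pads swing forward as they close: fully open they stand 13 mm farther back than shut.
Start: joints at [0.98, 0.313, 1.498, -0, 1.331, -0.223], TCP at [188.784, 489.89, 231.294] pointing down, gripper open.
Joint ranges: [-2.94, 2.94], [-0.97, 2.17], [0.19, 2.56], [-1.23, 4.37], [0.02, 3.11], [-2.88, 2.88]. Speed limits (rad/s): [2.39, 2.39, 3.01, 3.14, 3.14, 3.14].

### API

Orientations are given as a unit quaternion [w, x, y, z].
In Python, from rig import ctrl, viewer, order gives the robot as it stands. The module is installed in compiled form; this text tells all that it offers.
- The arm moves only by the tool carry_out, never from a script. Its argument "deltas" is a list of rows, each a list of 7 numbers: the gripper command: -1 is fully open, 1 is shut, values between are in proportion, then the shift along the tool's x, y, z in mm, then the turn, a rotation vector about the tool's x, y, z in degrees. A call has exactly 5 rows; each row is the pose to reach, as a shift and turn from the pose commanded when the call began, along the tool's axes at that moment; what a row does not reach only later rows make up. A row lasts 1/8 s, in which the tool goes at most 62.5 mm and 10.7 degrees, less where a joint would pass 70% of its speed; a pose out of reach is approached as far as the arm can. A call with a gripper value outside its range is refused whole. The fingers move at their own pace and stop on an object; "newtons" is the grip in N (left out, the last holds). Time passes only in rows, so rows that repeat a pose let the fingers close, or fill a call up. It gives the time, the measured TCP pose, the force and the opening at its end, in the units of the state.
- ctrl.sense(): the state, without advancing time (a new reading comes with each control period).
- viewer.capture(name): name is "scene" or "top" or "wrist"; returns the picture (400x640x3 uint8, red, green, blue); there is no depth.
- viewer.calibration(name): a dict with "fx", "fy", "cx", "cy" (pixels), "xyz" and "attitude" of the camera in the world; the wrist camera has in their place "T_tool_cam" (4x4, takes a point from camera to tool coordinates, whose origin is the TCP and whose axes are the tool frame's). Camera axes: x right, y down, z forward; pixel columns grow to the right and rows downward; lengths in mm; the calibration is good to about 2 mm. A picture is of the moment at which its call begins: read the wrist's pose just before it. calibration takes no time and is no camera call.
- order.finish_job(): hands the job in, once; it reports no verdict.
The state is a dict: "time_s": time; "joints": joint angles; "dq": joint speeds; "tau": joint torques, N m; "eef_pos": TCP position; "ee_rot": TCP orientation; "force": force on the tool from outside, world axes, zero at the start; "wrist_torque": the same for the moment, N m; "grip_width": opening from 0.0 (shut) to 1.0 (fully open).
Only numpy, scipy, OpenCV 4.12 (cv2) and the standard library are available. Lean on these libraries where they do the work, as an engineer would, in place of code of your own. Each camera call takes 0.05 s, during which the arm holds its last target. There are 200 camera calls.

## Working session

There is one attempt and no reset: what is moved stays moved. The work goes in short steps, Python scripts to look and compute and a tool call to move; the robot and the scene stay as the last step left them, time stands still between calls to the robot, and variables do not carry over. Pictures are saved under pics/ and viewed, about 12 in all and at most 16, crops included, and the job is handed in when it is done.

Besides the shell and the picture viewer there is one more tool, called after "Request:" in YAML: its name, and indented under it one key for each argument. carry_out: Moves the arm, as the interface text tells. Its arguments: {"type":"object","properties":{"deltas":{"type":"array"},"newtons":{"type":"number"}},"required":["deltas"]}

```bash
mkdir -p pics
python3 - <<'E'
from rig import ctrl,viewer,order
import cv2
for n in("scene","top"):
    im=viewer.capture(n); cv2.imwrite(f"pics/{n}0.png",cv2.cvtColor(im,cv2.COLOR_RGB2BGR)); print(viewer.calibration(n))
print(viewer.calibration("wrist")); print(ctrl.sense())
E
```

```text
{'fx': 484.159077294939, 'fy': 484.159077294939, 'cx': 322.0883370639073, 'cy': 207.24130962391894, 'xyz': array([-459.31924571, -735.99969571,  954.39345961]), 'attitude': array([-0.40943611,  0.78367156, -0.41416458,  0.21607558])}
{'fx': 366.7817442380992, 'fy': 366.7817442380992, 'cx': 318.59374281000635, 'cy': 200.7800663963345, 'xyz': array([ 402.37517257,   -9.41115286, 1137.9767844 ]), 'attitude': array([-0.04629548,  0.71406304, -0.69488635,  0.07143993])}
{'fx': 288.0262688297245, 'fy': 288.0262688297245, 'cx': 319.5177344192422, 'cy': 196.90724765040258, 'T_tool_cam': array([[ 9.43106386e-04, -2.79008324e-01,  9.60288220e-01,
        -1.41767492e+02],
       [ 9.99999467e-01, -1.40461654e-04, -1.02291774e-03,
        -1.53808741e-01],
       [ 4.20286235e-04,  9.60288673e-01,  2.79008042e-01,
        -7.06546945e+01],
       [ 0.00000000e+00,  0.00000000e+00,  0.00000000e+00,
         1.00000000e+00]])}
{'time_s': 0.1, 'joints': array([ 9.79614485e-01,  3.13389871e-01,  1.49833984e+00,  7.93407091e-06,
        1.33097586e+00, -2.23392950e-01]), 'dq': array([ 0.00073437, -0.0038175 , -0.00029007, -0.00118759,  0.00163378,
       -0.00025165]), 'tau': array([ 2.53467944e-03, -4.12899005e+01, -2.60141534e+01, -2.15471064e-04,
        3.01195483e-03,  1.42021852e-05]), 'eef_pos': array([188.64823452, 489.70466568, 230.80244025]), 'ee_rot': array([ 0.69502567,  0.12894178,  0.6953424 , -0.1296622 ]), 'force': array([-0.34504472, -0.67977648, -0.41168837]), 'wrist_torque': array([ 0.01654425, -0.02934703, -0.03137469]), 'grip_width': 1.0031441494489548}
```

View pics/top0.png

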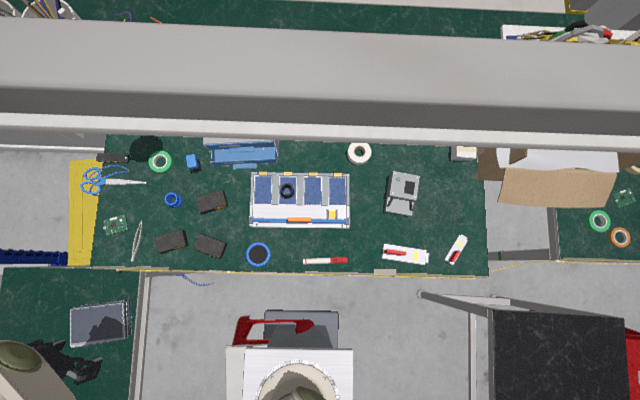

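View pics/scene0.png

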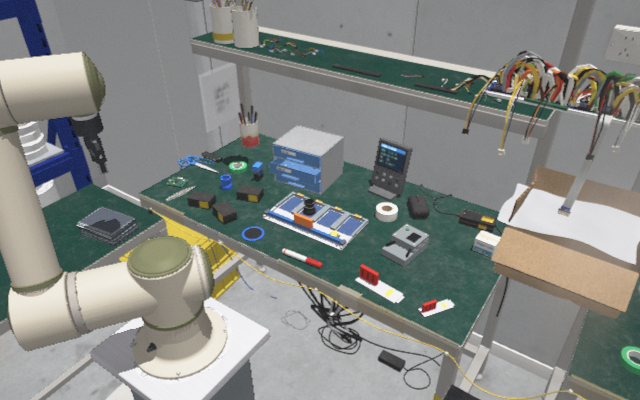

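The top view shows three dark blocks (adapters) at (212,202), (171,241) and (209,245). The black loupe is in bay 1 at (287,190), with a blue look-alike at (172,199). The large key is at (404,254) and its smaller look-alike at (456,249). The mat is at (258,253), and the blue tub drawer unit at the back is only clutter. I'll check all of this in one close crop.

```bash
cat > h.py <<'E'
import numpy as np,cv2
from rig import ctrl,viewer,order
from scipy.spatial.transform import Rotation as R
def rot(q): return R.from_quat([q[1],q[2],q[3],q[0]]).as_matrix()
def campose(n,s=None):
    c=viewer.calibration(n)
    if n=="wrist":
        s=s or ctrl.sense(); T=c["T_tool_cam"]; M=rot(s["ee_rot"])
        return c,M@T[:3,:3],M@T[:3,3]+s["eef_pos"]
    return c,rot(c["attitude"]),np.array(c["xyz"])
def px2w(cp,u,v,z):
    c,M,p=cp; d=M@np.array([(u-c["cx"])/c["fx"],(v-c["cy"])/c["fy"],1]); return p+d*(z-p[2])/d[2]
def w2px(cp,w):
    c,M,p=cp; q=M.T@(np.array(w)-p); return np.array([c["cx"]+c["fx"]*q[0]/q[2],c["cy"]+c["fy"]*q[1]/q[2]])
def shot(n,f):
    s=ctrl.sense(); cp=campose(n,s); im=cv2.cvtColor(viewer.capture(n),cv2.COLOR_RGB2BGR)
    cv2.imwrite(f"pics/{f}.png",im); np.save(f"pics/{f}.npy",np.concatenate([cp[1].ravel(),cp[2]])); return im,cp
def load(n,f):
    a=np.load(f"pics/{f}.npy"); return viewer.calibration(n),a[:9].reshape(3,3),a[9:]
E
python3 - <<'E'
from h import *
t=cv2.imread("pics/top0.png");s=cv2.imread("pics/scene0.png")
a=cv2.resize(t[135:275,90:490],(800,280),interpolation=3)
b=cv2.resize(s[140:320,150:470],(800,450),interpolation=3)[:320]
cv2.imwrite("pics/c.png",np.vstack([a,b]))
cp=campose("top")
for n,u,v,z in [("a",212,202,17),("b",171,241,17),("c",209,245,17),("loupe",287,190,48),("mat",258,253,3),("key",404,254,3),("kb",403,190,50),("tray",300,200,4)]: print(n,px2w(cp,u,v,z).round())
E
```

```text
a [578. 280.  17.]
b [456. 393.  17.]
c [447. 279.  17.]
loupe [616.  50.  48.]
mat [427. 133.   3.]
key [ 435. -316.    3.]
kb [ 627. -303.   50.]
tray [595.  11.   4.]
```

View pics/c.png

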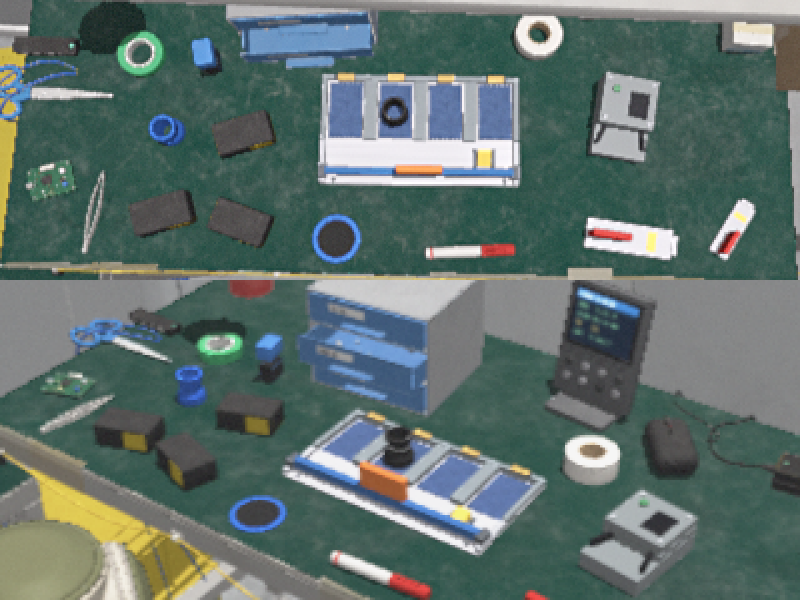

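The crop confirms three plain black adapters with yellow labels, the black loupe in bay 1, and the large key at crop (630,238), tip to the right. I'll fit their poses to the top-view masks.

```bash
cat >> h.py <<'E'
from scipy.optimize import minimize
def fit(cp,mask,pts,x0,S=4):
    """mask: full-size uint8; pts: Nx3 local; x0: x,y,yaw(deg). maximise IoU of the projected hull"""
    m=cv2.resize(mask,None,fx=S,fy=S,interpolation=cv2.INTER_LINEAR)>127
    def f(p):
        a=np.deg2rad(p[2]); c,s=np.cos(a),np.sin(a)
        w=[[p[0]+c*q[0]-s*q[1],p[1]+s*q[0]+c*q[1],q[2]] for q in pts]
        h=cv2.convexHull(np.array([(w2px(cp,k)+.5)*S*16 for k in w]).astype(np.int32))
        r=np.zeros(m.shape,np.uint8); cv2.fillConvexPoly(r,h,1,shift=4); r=r>0
        return -(r&m).sum()/(r|m).sum()
    b=minimize(f,x0,method="Nelder-Mead",options=dict(initial_simplex=[x0,np.add(x0,[8,0,0]),np.add(x0,[0,8,0]),np.add(x0,[0,0,10])],xatol=.2,fatol=1e-4))
    return b.x.round(1),round(-b.fun,3)
def box(x0,x1,y0,y1,z0,z1): return [[x,y,z] for x in(x0,x1) for y in(y0,y1) for z in(z0,z1)]
ADA=box(-25,25,-42,42,0,34)
def comp(mask,u,v,r=6):
    n,l=cv2.connectedComponents(mask); w=l[v-r:v+r+1,u-r:u+r+1].ravel(); w=w[w>0]
    k=np.bincount(w).argmax(); return ((l==k)*255).astype(np.uint8)
E
python3 - <<'E'
from h import *
im=cv2.imread("pics/top0.png"); cp=campose("top"); hsv=cv2.cvtColor(im,cv2.COLOR_BGR2HSV)
i=im.astype(int)
print("bench",im[220,140],"ada",im[202,212],im[241,171])
green=i[...,1]-i[...,2]
ada=((green<12)&(hsv[...,2]<110)|((i[...,2]-i[...,0]>25)&(i[...,1]<170)&(i[...,2]<200))).astype(np.uint8)*255
for n,u,v,y in[("a",212,202,0),("b",171,241,0),("c",209,245,0)]:
    m=comp(ada,u,v); p=px2w(cp,u,v,17)
    print(n,(m>0).sum(),max([fit(cp,m,ADA,[p[0],p[1],yy]) for yy in(70,110)],key=lambda r:r[1]))
wh=((i.min(2)>150)).astype(np.uint8)*255
nb=(green<12).astype(np.uint8)*255
# tray whole (not green)
m=cv2.morphologyEx(comp(nb,300,215),cv2.MORPH_CLOSE,np.ones((7,7)))
print("tray",(m>0).sum(),fit(cp,m,box(-115,55,-154,154,0,4),[600,11,0]))
m=cv2.morphologyEx(comp(nb,410,254),cv2.MORPH_CLOSE,np.ones((7,7)))
K=[[-32,-22,0],[-32,22,0],[102,22,5],[102,-22,5],[102,-22,0],[102,22,0],[110,15,0],[110,-15,0]]
print("key",(m>0).sum(),fit(cp,m,K,[435,-290,-95]))
B=box(0,123,-42,42,0,50)
m=comp(nb,405,185);print("kb",(m>0).sum(),fit(cp,m,box(0,123,-42,42,0,50)+box(-45,0,-42,42,0,25),[570,-305,0]))
m=cv2.morphologyEx(comp(nb,247,253),cv2.MORPH_CLOSE,np.ones((15,15)))
print("mat",(m>0).sum(),fit(cp,m,[[36*np.cos(t),36*np.sin(t),3] for t in np.arange(0,6.28,.2)],[427,133,0]))
bl=((i[...,0]-i[...,2]>45)).astype(np.uint8)*255
for k,u in enumerate((262,288,313,337)):
    mm=comp(bl,u,198); M=cv2.moments(mm,True); print(k,M["m00"],px2w(cp,M["m10"]/M["m00"],M["m01"]/M["m00"],4).round(1))
E
```

```text
bench [81 89 61] ada [82 80 83] [85 86 89]
a 528 (array([579.4, 280.8,  19. ]), np.float64(0.937))
b 562 (array([455.6, 392.6,  16.4]), np.float64(0.933))
c 517 (array([445. , 276.8, 160.7]), np.float64(0.937))
tray 4330 (array([626.5,  12.9,   0.8]), np.float64(0.74))
key 735 (array([ 441.2, -281.2,  -97.7]), np.float64(0.902))
kb 1242 (array([ 583.7, -296.4,  -10.4]), np.float64(0.719))
mat 248 (array([4.309e+02, 1.343e+02, 3.000e-01]), np.float64(0.551))
0 408.0 [623.6 128.6   4. ]
1 238.0 [624.6  48.9   4. ]
2 411.0 [626.1 -26.9   4. ]
3 408.0 [ 627.5 -106.     4. ]
```

```bash
cat >> h.py <<'E'
def go(x,y,z,psi,s=None):
    """shift in tool axes and turn about tool x from the present pose to TCP (x,y,z), tool down, jaw axis at yaw psi"""
    s=s or ctrl.sense(); M=rot(s["ee_rot"]); d=M.T@(np.array([x,y,z])-s["eef_pos"])
    c,q=np.cos(np.deg2rad(psi)),np.sin(np.deg2rad(psi))
    T=np.array([[0,c,q],[0,q,-c],[-1,0,0]]); r=np.rad2deg(R.from_matrix(M.T@T).as_rotvec())
    print("shift",d.round(1),"turn",r.round(1))
def st():
    s=ctrl.sense(); M=rot(s["ee_rot"]); print("t",round(s["time_s"],1),"pos",s["eef_pos"].round(1),"psi",np.rad2deg(np.arctan2(M[1,1],M[0,1])).round(1),"F",s["force"].round(1),"w",round(s["grip_width"]*85,1)); return s
E
python3 -c "
from h import *
st();go(600,50,160,91)"
```

```text
t 0.1 pos [188.6 489.7 230.8] psi 68.9 F [-0.3 -0.7 -0.4] w 85.3
shift [  70.9 -262.3  542. ] turn [-22.1  -0.    0.1]
```

Request:
carry_out:
  deltas:
    - [-1,6,-26,54,-4,0,0]
    - [-1,12,-52,108,-8,0,0]
    - [-1,20,-80,165,-12,0,0]
    - [-1,28,-108,222,-17,0,0]
    - [-1,36,-136,280,-22,0,0]
  newtons: 40

```text
time_s: 0.72
eef_pos: [398.5, 264.5, 195.7]
ee_rot: [0.707, -0.007, 0.707, 0.007]
force: [0.6, 0.2, -1.0]
grip_width: 1.002
```

```bash
python3 -c "
from h import *
st();go(600,50,160,91)"
```

```text
t 0.7 pos [398.5 264.5 195.7] psi 91.1 F [ 0.6  0.2 -1. ] w 85.2
shift [  35.6 -218.3  197.4] turn [ 0.1 -0.  -0. ]
```

Request:
carry_out:
  deltas:
    - [-1,7,-44,40,0,0,0]
    - [-1,14,-87,79,0,0,0]
    - [-1,21,-131,118,0,0,0]
    - [-1,28,-175,158,0,0,0]
    - [-1,36,-218,197,0,0,0]

```text
time_s: 1.35
eef_pos: [599.0, 49.8, 159.5]
ee_rot: [0.707, -0.006, 0.707, 0.006]
force: [0.7, 1.5, 0.1]
grip_width: 1.001
```

```bash
python3 -c "
from h import *
st();im,cp=shot('wrist','w1')
print(w2px(cp,[616,50,48]))"
```

```text
t 1.4 pos [599.   49.8 159.5] psi 90.9 F [0.7 1.5 0.1] w 85.1
[319.95979313 211.6530005 ]
```

View pics/w1.png

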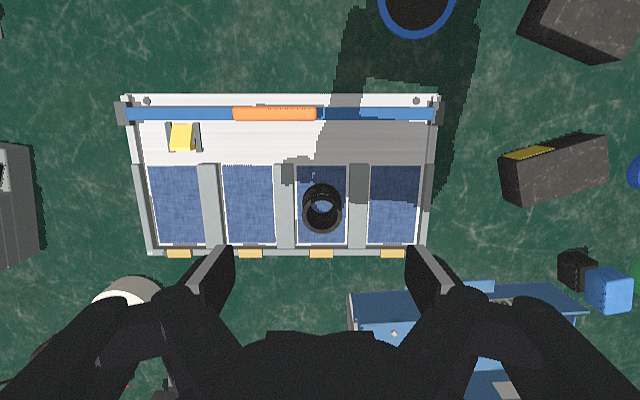

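The loupe's top rim is at about (322,211), which matches the top-view estimate. The gate and push plate are at rows 105–120, at the robot side. I'll measure the bays from this picture.

Run:
```python
from h import *
im=cv2.imread("pics/w1.png");cp=load("wrist","w1");i=im.astype(int)
bl=((i[...,0]-i[...,2]>22)&(i[...,2]<150)).astype(np.uint8)*255
for n,u in(("0",395),("2",248),("3",177)):
    m=comp(bl,u,190); ys,xs=np.nonzero(m); x0,x1=np.percentile(xs,[1,99]);y0,y1=np.percentile(ys,[1,99])
    q=[px2w(cp,a,b,4)[:2] for a,b in((x0,y0),(x1,y0),(x0,y1),(x1,y1))]; q=np.array(q)
    print(n,m.sum()//255,q.mean(0).round(1),q.min(0).round(1),q.max(0).round(1))
# white corners by eye: tray base
for p in((147,248),(425,248)): print("back corner",px2w(cp,*p,10).round(1))
print("loupe",px2w(cp,322,210.5,48).round(1))
st();go(616,49.5,60,91);go(616,49.5,20,91)
```

```text
0 3676 [622.9 129.8] [579.4 100.6] [666.4 161.1]
2 3678 [625.4 -27.3] [581.7 -57.2] [6.69e+02 5.00e-01]
3 3642 [ 626.6 -105.9] [ 582.9 -140.5] [670.4 -73.5]
back corner [ 674.8 -141.1   10. ]
back corner [669.9 167.4  10. ]
loupe [614.8  51.9  48. ]
t 1.4 pos [602.   44.5 157.7] psi 90.7 F [-1.  -4.4 -1.6] w 85.0
shift [97.7  5.  14.1] turn [-0.3 -0.   0.1]
shift [137.7   5.1  14.1] turn [-0.3 -0.   0.1]
```

Request:
carry_out:
  deltas:
    - [-1,25,0,4,0,0,0]
    - [-1,50,0,8,0,0,0]
    - [-1,75,0,12,0,0,0]
    - [-1,95,0,15,0,0,0]
    - [-1,95,0,15,0,0,0]

```text
time_s: 2.02
eef_pos: [612.3, 51.8, 63.5]
ee_rot: [0.706, -0.006, 0.708, 0.006]
force: [-0.3, 0.0, 0.0]
grip_width: 1.0
```

```bash
python3 -c "
from h import *
st();go(615.5,50.5,20,91)"
```

```text
t 2.0 pos [612.3  51.8  63.5] psi 90.9 F [-0.3  0.   0. ] w 85.0
shift [43.5 -1.4  3.3] turn [-0.1 -0.2 -0. ]
```

Request:
carry_out:
  deltas:
    - [-1,15,0,2,0,0,0]
    - [-1,30,0,2,0,0,0]
    - [-1,43,0,2,0,0,0]
    - [1,43,0,2,0,0,0]
    - [1,43,0,2,0,0,0]
  newtons: 35

```text
time_s: 2.65
eef_pos: [615.3, 51.7, 22.3]
ee_rot: [0.707, -0.006, 0.707, 0.006]
force: [0.1, -0.3, -0.2]
grip_width: 0.604
```

Request:
carry_out:
  deltas:
    - [1,0,0,0,0,0,0]
    - [1,0,0,0,0,0,0]
    - [1,0,0,0,0,0,0]
    - [1,-15,0,0,0,0,0]
    - [1,-40,0,0,0,0,0]

```text
time_s: 3.28
eef_pos: [614.4, 51.8, 62.3]
ee_rot: [0.706, -0.006, 0.708, 0.006]
force: [0.9, 0.2, -1.1]
grip_width: 0.467
```

```bash
python3 -c "
from h import *
st();go(430,134,80,91)"
```

```text
t 3.3 pos [614.4  51.8  62.3] psi 90.9 F [ 0.9  0.2 -1.1] w 39.7
shift [ -17.3   85.2 -183.1] turn [-0.1 -0.1 -0. ]
```

Request:
carry_out:
  deltas:
    - [1,-20,0,0,0,0,0]
    - [1,-40,0,0,0,0,0]
    - [1,-50,20,-45,0,0,0]
    - [1,-50,45,-100,0,0,0]
    - [1,-50,60,-130,0,0,0]

```text
time_s: 3.9
eef_pos: [481.7, 110.5, 112.7]
ee_rot: [0.707, -0.006, 0.707, 0.006]
force: [0.5, 1.4, -0.7]
grip_width: 0.464
```

Run:
```python
from h import *
st()
im=cv2.imread("pics/top0.png");cp=campose("top");i=im.astype(int)
m=((i[...,0]-i[...,2]>45)).astype(np.uint8)*255; m[:235]=0;m[275:]=0;m[:,:235]=0;m[:,280:]=0
h=cv2.convexHull(cv2.findNonZero(m)); f=np.zeros_like(m); cv2.fillConvexPoly(f,h,255)
M=cv2.moments(f,True); print(M["m00"],px2w(cp,M["m10"]/M["m00"],M["m01"]/M["m00"],3).round(1))
print(fit(cp,f,[[36*np.cos(t),36*np.sin(t),3] for t in np.arange(0,6.28,.2)],[427,133,0]))
go(429,134,110,91)
```

```text
t 3.9 pos [481.7 110.5 112.7] psi 91.0 F [ 0.5  1.4 -0.7] w 39.4
517.0 [424.2 133.6   3. ]
(array([423.6, 134.7,  11.2]), np.float64(0.876))
shift [  2.7  24.4 -52.3] turn [-0. -0. -0.]
```

Request:
carry_out:
  deltas:
    - [1,0,8,-18,0,0,0]
    - [1,0,16,-36,0,0,0]
    - [1,0,24,-52,0,0,0]
    - [1,0,24,-52,0,0,0]
    - [1,0,24,-52,0,0,0]

```text
time_s: 4.53
eef_pos: [432.2, 132.6, 112.2]
ee_rot: [0.707, -0.006, 0.707, 0.006]
force: [0.5, 0.2, -0.1]
grip_width: 0.463
```

Run:
```python
from h import *
st(); im,cp=shot("wrist","w2"); i=im.astype(int)
print(w2px(cp,[427,134,3]))
a=np.hstack([im[:,100:540]]); cv2.imwrite("pics/w2c.png",a)
m=((i[...,0]-i[...,2]>45)).astype(np.uint8)*255; u,v=w2px(cp,[427,134,3]).astype(int)
m[:,:u-130]=0;m[:,u+130:]=0
n,l,s,c=cv2.connectedComponentsWithStats(m); print([(list(s[k]),c[k].round()) for k in range(1,n) if s[k][4]>150])
```

```text
t 4.5 pos [432.2 132.6 112.2] psi 90.9 F [ 0.5  0.2 -0.1] w 39.4
[321.7008788  189.02033374]
[([np.int32(282), np.int32(145), np.int32(80), np.int32(74), np.int32(1490)], array([322., 176.]))]
```

View pics/w2c.png

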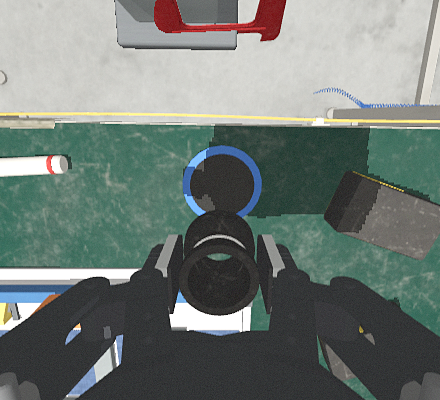

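The mat ring is centred near crop (222,184), which is full-image (322,184). Its lower edge is hidden by the held loupe.

Run:
```python
from h import *
cp=load("wrist","w2");im=cv2.imread("pics/w2.png");i=im.astype(int)
m=((i[...,0]-i[...,2]>45)).astype(np.uint8); m[:140]=0;m[205:]=0;m[:,:275]=0;m[:,370:]=0
k=[]
for v in range(145,205):
    xs=np.nonzero(m[v])[0]
    if len(xs)>1: k+=[px2w(cp,xs[0],v+.5,3)[:2],px2w(cp,xs[-1]+1,v+.5,3)[:2]]
k=np.array(k)
from scipy.optimize import least_squares
r=least_squares(lambda p:np.hypot(*(k-p[:2]).T)-p[2],[428,134,36],loss="soft_l1"); print(r.x.round(1))
st(); go(r.x[0],r.x[1],22,91)
```

```text
[424.  134.4  35.7]
t 4.6 pos [432.3 132.5 112.1] psi 90.9 F [ 0.7  0.  -0.7] w 39.6
shift [90.1  2.  -8.3] turn [-0.1  0.   0. ]
```

Request:
carry_out:
  deltas:
    - [1,25,1,-4,0,0,0]
    - [1,50,2,-8,0,0,0]
    - [1,72,2,-8,0,0,0]
    - [1,82,2,-8,0,0,0]
    - [1,86,2,-8,0,0,0]

```text
time_s: 5.2
eef_pos: [423.9, 134.5, 25.8]
ee_rot: [0.707, -0.006, 0.707, 0.006]
force: [0.0, 0.1, 0.1]
grip_width: 0.465
```

```bash
python3 -c "
from h import *
st();go(424,134.4,20.5,91)"
```

```text
t 5.2 pos [423.9 134.5  25.8] psi 90.9 F [0.  0.1 0.1] w 39.5
shift [ 5.3 -0.1  0.1] turn [-0.1 -0.  -0. ]
```

Request:
carry_out:
  deltas:
    - [1,2,0,0,0,0,0]
    - [1,4,0,0,0,0,0]
    - [1,4,0,0,0,0,0]
    - [-0.1,4,0,0,0,0,0]
    - [-0.5,4,0,0,0,0,0]

```text
time_s: 5.82
eef_pos: [423.7, 134.6, 22.1]
ee_rot: [0.707, -0.006, 0.707, 0.006]
force: [-0.3, -0.5, 0.2]
grip_width: 0.74
```

Request:
carry_out:
  deltas:
    - [-1,4,0,0,0,0,0]
    - [-1,0,0,0,0,0,0]
    - [-1,-25,0,0,0,0,0]
    - [-1,-60,0,0,0,0,0]
    - [-1,-110,0,0,0,0,0]

```text
time_s: 6.45
eef_pos: [423.0, 134.6, 132.8]
ee_rot: [0.706, -0.006, 0.708, 0.006]
force: [0.9, 0.0, -0.2]
grip_width: 1.001
```

```bash
cat >> h.py <<'E'
def adas(f):
    im,cp=shot("top",f); i=im.astype(int); g=i[...,1]-i[...,2]
    m=((g<12)&(i.max(2)<110)|((i[...,2]-i[...,0]>25)&(i[...,1]<170)&(i[...,2]<200))).astype(np.uint8)*255
    m[:150]=0;m[270:]=0;m[:,:150]=0;m[:,248:]=0
    n,l,s,c=cv2.connectedComponentsWithStats(m)
    for k in range(1,n):
        if s[k][4]>250:
            p=px2w(cp,*c[k],17); mm=((l==k)*255).astype(np.uint8)
            print(c[k].round(),s[k][4],max([fit(cp,mm,ADA,[p[0],p[1],y]) for y in(15,60,105,150)],key=lambda r:r[1]))
E
python3 -c "
from h import *
st();adas('t1')
im=cv2.imread('pics/t1.png'); cv2.imwrite('pics/t1c.png',cv2.resize(im[135:275,90:490],(800,280),interpolation=3))"
```

```text
t 6.5 pos [423.  134.6 132.8] psi 90.9 F [ 0.9  0.  -0.2] w 85.1
[212. 202.] 528 (array([579.4, 280.8,  17.7]), np.float64(0.936))
[171. 241.] 560 (array([455.3, 392.4,  17.1]), np.float64(0.931))
```

View pics/t1c.png

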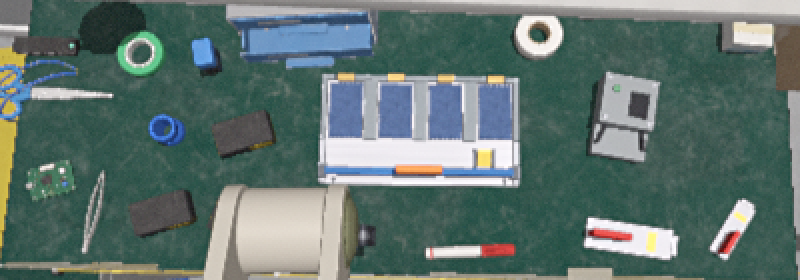

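```bash
python3 -c "
from h import *
go(579.4,280.8,120,18)"
```

```text
shift [ 20.5 143.3 155.6] turn [72.9  0.4 -0.3]
```

Request:
carry_out:
  deltas:
    - [-1,4,36,39,10,0,0]
    - [-1,8,72,78,20,0,0]
    - [-1,13,108,117,30,0,0]
    - [-1,20,143,156,40,0,0]
    - [-1,20,143,156,50,0,0]

```text
time_s: 7.12
eef_pos: [578.2, 281.9, 109.8]
ee_rot: [0.642, 0.295, 0.643, -0.295]
force: [-1.1, -0.3, 0.8]
grip_width: 0.997
```

```bash
python3 -c "
from h import *
st();adas('t2');go(579.4,280.8,80,18)"
```

```text
t 7.1 pos [578.2 281.9 109.8] psi 40.7 F [-1.1 -0.3  0.8] w 84.8
[199. 168.] 277 (array([683.1, 329.1, 132.7]), np.float64(0.484))
[215. 202.] 403 (array([571. , 265.4,  98.8]), np.float64(0.664))
[212. 247.] 460 (array([445.4, 275. , -21.7]), np.float64(0.734))
shift [30.5  1.4  1.4] turn [22.3 -0.   0.1]
```

Request:
carry_out:
  deltas:
    - [-1,10,1,1,8,0,0]
    - [-1,22,1,1,16,0,0]
    - [-1,36,1,1,22,0,0]
    - [-1,50,1,1,22,0,0]
    - [-1,50,1,1,22,0,0]

```text
time_s: 7.8
eef_pos: [578.1, 279.7, 61.0]
ee_rot: [0.576, 0.41, 0.576, -0.411]
force: [-0.4, 0.1, 0.3]
grip_width: 1.0
```

```bash
python3 -c "
from h import *
st();go(579.4,280.8,15.5,18);im,cp=shot('wrist','w3')
for p in ADA:
    import math
    a=math.radians(18);q=[579.4+p[0]*math.cos(a)-p[1]*math.sin(a),280.8+p[0]*math.sin(a)+p[1]*math.cos(a),p[2]]
    if p[2]>0: cv2.circle(im,tuple(int(v) for v in w2px(cp,q)),4,(0,0,255),1)
cv2.imwrite('pics/w3c.png',im)"
```

```text
t 7.8 pos [578.1 279.7  61. ] psi 19.1 F [-0.4  0.1  0.3] w 85.0
shift [45.5  1.7 -0.6] turn [ 1.1 -0.   0.1]
```

View pics/w3c.png

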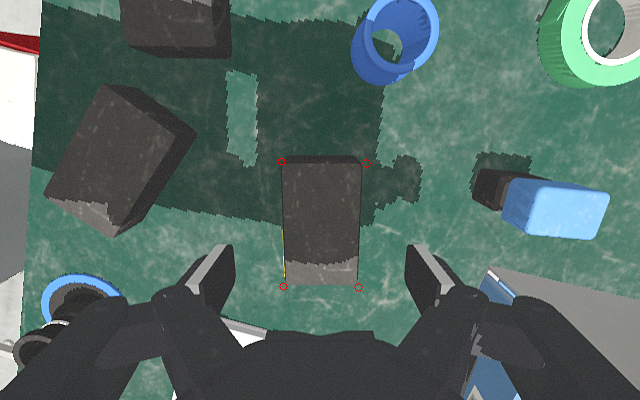

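The projected corners match the adapter within 2 px, so the top-view fit is good enough to grip from.

Request:
carry_out:
  deltas:
    - [-1,15,1,0,1,0,0]
    - [-1,30,1,0,1,0,0]
    - [-1,44,1,0,1,0,0]
    - [1,44,1,0,1,0,0]
    - [1,44,1,0,1,0,0]
  newtons: 50

```text
time_s: 8.48
eef_pos: [579.8, 280.4, 18.3]
ee_rot: [0.572, 0.416, 0.572, -0.416]
force: [-6.4, -2.0, 7.6]
grip_width: 0.603
```

Request:
carry_out:
  deltas:
    - [1,0,0,0,0,0,0]
    - [1,0,0,0,0,0,0]
    - [1,-20,0,0,0,0,0]
    - [1,-45,0,0,0,0,0]
    - [1,-70,0,0,0,0,0]

```text
time_s: 9.1
eef_pos: [579.6, 280.4, 89.9]
ee_rot: [0.572, 0.416, 0.572, -0.416]
force: [0.6, 0.2, -1.0]
grip_width: 0.571
```

```bash
python3 -c "
from h import *
st();go(623.2,128.8,90,91)"
```

```text
t 9.1 pos [579.6 280.4  89.9] psi 17.9 F [ 0.6  0.2 -1. ] w 48.5
shift [-1.000e-01 -5.200e+00  1.576e+02] turn [-73.1   0.   -0. ]
```

Request:
carry_out:
  deltas:
    - [1,0,-1,30,-10,0,0]
    - [1,0,-2,60,-20,0,0]
    - [1,0,-3,90,-30,0,0]
    - [1,0,-4,120,-40,0,0]
    - [1,0,-5,157,-50,0,0]

```text
time_s: 9.72
eef_pos: [623.4, 128.8, 89.2]
ee_rot: [0.695, 0.133, 0.694, -0.133]
force: [0.4, 0.2, -1.7]
grip_width: 0.572
```

```bash
python3 -c "
from h import *
st();go(623.2,128.8,60,91)"
```

```text
t 9.7 pos [623.4 128.8  89.2] psi 68.3 F [ 0.4  0.2 -1.7] w 48.6
shift [29.2 -0.1 -0.2] turn [-22.7   0.   -0. ]
```

Request:
carry_out:
  deltas:
    - [1,0,0,0,-10,0,0]
    - [1,10,0,0,-20,0,0]
    - [1,20,0,0,-23,0,0]
    - [1,35,0,0,-23,0,0]
    - [1,40,0,0,-23,0,0]

```text
time_s: 10.35
eef_pos: [622.7, 129.4, 47.2]
ee_rot: [0.707, -0.005, 0.708, 0.005]
force: [0.5, -0.2, -2.0]
grip_width: 0.567
```

```bash
python3 -c "
from h import *
st();go(623.2,128.8,22,91);im,cp=shot('wrist','w4')
for x,y in((-47,-29),(-47,29),(47,-29),(47,29)):
    cv2.circle(im,tuple(int(v) for v in w2px(cp,[623.2+x-.0157*y,128.8+y+.0157*x,14])),3,(0,0,255),1)
cv2.imwrite('pics/w4c.png',im)"
```

```text
t 10.3 pos [622.7 129.4  47.2] psi 90.9 F [ 0.5 -0.2 -2. ] w 48.2
shift [25.2 -0.6  0.5] turn [-0.1 -0.1  0. ]
```

View pics/w4c.png

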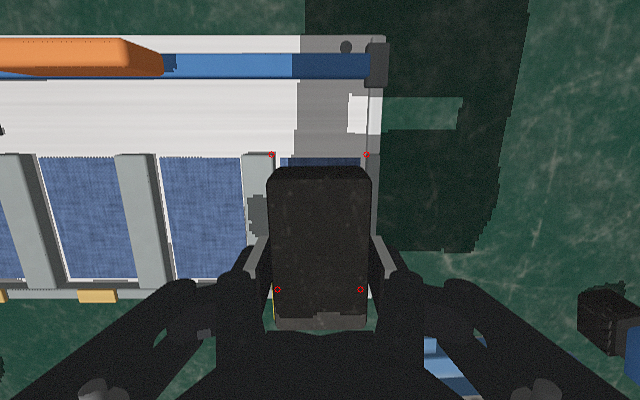

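The adapter is over bay 0. The ribs sit about 3 px right of my marks (2 mm in +y), so I'll shift +1.5 mm in y and lower.

Request:
carry_out:
  deltas:
    - [1,8,1,0,0,0,0]
    - [1,14,1,0,0,0,0]
    - [1,20,1,0,0,0,0]
    - [1,23,1,0,0,0,0]
    - [1,24,1,0,0,0,0]

```text
time_s: 11.02
eef_pos: [623.2, 130.4, 23.8]
ee_rot: [0.707, -0.006, 0.707, 0.006]
force: [-0.3, 0.8, -1.1]
grip_width: 0.57
```

```bash
python3 -c "
from h import *
st()"
```

```text
t 11.0 pos [623.2 130.4  23.8] psi 90.9 F [-0.3  0.8 -1.1] w 48.4
```

Request:
carry_out:
  deltas:
    - [1,1.5,0,0,0,0,0]
    - [1,2.5,0,0,0,0,0]
    - [1,2.5,0,0,0,0,0]
    - [-0.4,2,0,0,0,0,0]
    - [-0.45,2,0,0,0,0,0]

```text
time_s: 11.65
eef_pos: [623.3, 130.4, 22.1]
ee_rot: [0.707, -0.006, 0.707, 0.006]
force: [-0.0, 0.4, 0.5]
grip_width: 0.723
```

Request:
carry_out:
  deltas:
    - [-0.45,0,0,0,0,0,0]
    - [-0.45,-10,0,0,0,0,0]
    - [-0.45,-35,0,0,0,0,0]
    - [-0.45,-70,0,0,0,0,0]
    - [-1,-110,0,0,0,0,0]

```text
time_s: 12.28
eef_pos: [623.0, 130.4, 133.5]
ee_rot: [0.707, -0.006, 0.707, 0.006]
force: [0.3, 0.3, -0.1]
grip_width: 0.909
```

```bash
python3 -c "
from h import *
st();adas('t3');go(455.3,392.4,110,17)"
```

```text
t 12.3 pos [623.  130.4 133.5] psi 90.9 F [ 0.3  0.3 -0.1] w 77.2
[171. 241.] 560 (array([455.3, 392.4, 197.2]), np.float64(0.932))
shift [  28.3  264.5 -166. ] turn [73.9  0.5 -0.3]
```

Request:
carry_out:
  deltas:
    - [-1,2,50,-32,10,0,0]
    - [-1,4,100,-64,20,0,0]
    - [-1,6,150,-95,30,0,0]
    - [-1,10,200,-126,40,0,0]
    - [-1,14,250,-157,50,0,0]

```text
time_s: 12.95
eef_pos: [461.1, 379.4, 118.6]
ee_rot: [0.643, 0.296, 0.642, -0.295]
force: [0.5, 0.0, 0.9]
grip_width: 1.0
```

```bash
python3 -c "
from h import *
st();go(455.3,392.4,60,17)"
```

```text
t 12.9 pos [461.1 379.4 118.6] psi 40.6 F [0.5 0.  0.9] w 85.0
shift [ 58.6   3.9 -13.7] turn [23.6 -0.  -0.1]
```

Request:
carry_out:
  deltas:
    - [-1,15,4,-14,8,0,0]
    - [-1,30,4,-14,16,0,0]
    - [-1,45,4,-14,24,0,0]
    - [-1,58,4,-14,24,0,0]
    - [-1,58,4,-14,24,0,0]

```text
time_s: 13.58
eef_pos: [455.7, 390.9, 59.4]
ee_rot: [0.568, 0.42, 0.569, -0.421]
force: [0.3, 0.5, 0.6]
grip_width: 0.998
```

```bash
python3 -c "
from h import *
st();go(455.3,392.4,16,17)"
```

```text
t 13.6 pos [455.7 390.9  59.4] psi 17.1 F [0.3 0.5 0.6] w 84.9
shift [43.4  0.1 -1.6] turn [0.1 0.  0.1]
```

Request:
carry_out:
  deltas:
    - [-1,15,0,-1,0,0,0]
    - [-1,30,0,-1,0,0,0]
    - [-1,42,0,-1,0,0,0]
    - [1,42,0,-1,0,0,0]
    - [1,42,0,-1,0,0,0]
  newtons: 50

```text
time_s: 14.2
eef_pos: [455.9, 392.1, 18.3]
ee_rot: [0.568, 0.421, 0.568, -0.421]
force: [-4.9, -0.5, 6.2]
grip_width: 0.602
```

Request:
carry_out:
  deltas:
    - [1,0,0,0,0,0,0]
    - [1,0,0,0,0,0,0]
    - [1,-20,0,0,0,0,0]
    - [1,-45,0,0,0,0,0]
    - [1,-80,0,0,0,0,0]

```text
time_s: 14.82
eef_pos: [455.0, 391.6, 97.7]
ee_rot: [0.568, 0.42, 0.569, -0.422]
force: [0.8, -0.2, -3.4]
grip_width: 0.573
```

```bash
python3 -c "
from h import *
st();adas('t4');go(625.6,-26,100,91)"
```

```text
t 14.8 pos [455.  391.6  97.7] psi 16.9 F [ 0.8 -0.2 -3.4] w 48.7
[164. 237.] 658 (array([471.1, 414. , 116.8]), np.float64(0.669))
[210. 246.] 515 (array([444.7, 276.2, -18.7]), np.float64(0.936))
shift [  2.8  39.2 449.8] turn [-74.1   0.1  -0.3]
```

Request:
carry_out:
  deltas:
    - [1,-2,5,54,-9,0,0]
    - [1,-2,10,108,-18,0,0]
    - [1,-2,15,162,-27,0,0]
    - [1,-2,20,216,-36,0,0]
    - [1,-2,25,270,-45,0,0]

```text
time_s: 15.5
eef_pos: [558.4, 139.3, 99.3]
ee_rot: [0.686, 0.17, 0.687, -0.17]
force: [1.1, -0.4, -2.8]
grip_width: 0.571
```

```bash
python3 -c "
from h import *
st();go(625.6,-26,100,91)"
```

```text
t 15.5 pos [558.4 139.3  99.3] psi 62.2 F [ 1.1 -0.4 -2.8] w 48.5
shift [  -0.8 -114.9  136.5] turn [-28.8  -0.    0. ]
```

Request:
carry_out:
  deltas:
    - [1,0,-36,43,-9,0,0]
    - [1,0,-72,86,-18,0,0]
    - [1,0,-115,136,-27,0,0]
    - [1,0,-115,136,-29,0,0]
    - [1,0,-115,136,-29,0,0]

```text
time_s: 16.12
eef_pos: [623.8, -24.9, 99.0]
ee_rot: [0.707, -0.005, 0.708, 0.005]
force: [-0.0, 0.5, -3.4]
grip_width: 0.569
```

```bash
python3 -c "
from h import *
st();go(625.6,-26,22,91)"
```

```text
t 16.1 pos [623.8 -24.9  99. ] psi 90.8 F [-0.   0.5 -3.4] w 48.4
shift [77.  -1.2  1.9] turn [-0.2 -0.1 -0. ]
```

Request:
carry_out:
  deltas:
    - [1,20,-1,2,0,0,0]
    - [1,38,-1,2,0,0,0]
    - [1,55,-1,2,0,0,0]
    - [1,60,-1,2,0,0,0]
    - [1,60,-1,2,0,0,0]

```text
time_s: 16.75
eef_pos: [626.1, -25.3, 39.7]
ee_rot: [0.707, -0.006, 0.707, 0.006]
force: [0.2, -0.1, -1.7]
grip_width: 0.573
```

```bash
python3 -c "
from h import *
st();go(625.6,-26,22,91);im,cp=shot('wrist','w5')
for x,y in((-47,-29),(-47,29),(47,-29),(47,29)):
    cv2.circle(im,tuple(int(v) for v in w2px(cp,[625.6+x-.0157*y,-26+y+.0157*x,14])),3,(0,0,255),1)
cv2.imwrite('pics/w5c.png',im)"
```

```text
t 16.8 pos [626.1 -25.3  39.7] psi 90.9 F [ 0.2 -0.1 -1.7] w 48.7
shift [17.7 -0.6 -0.5] turn [-0.1 -0.  -0. ]
```

View pics/w5c.png

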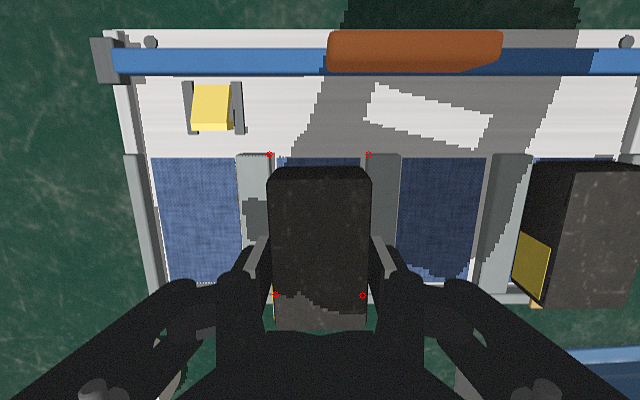

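Bay 2 is lined up, with the ribs at columns 272 and 371 against my marks at 269 and 368. The bay 0 adapter sits flat. I'll lower straight down.

Request:
carry_out:
  deltas:
    - [1,7,0,0,0,0,0]
    - [1,13,0,0,0,0,0]
    - [1,17,0,0,0,0,0]
    - [1,19,0,0,0,0,0]
    - [1,19,0,0,0,0,0]

```text
time_s: 17.42
eef_pos: [626.0, -25.4, 22.7]
ee_rot: [0.707, -0.006, 0.707, 0.006]
force: [-8.3, 1.4, 13.0]
grip_width: 0.568
```

Request:
carry_out:
  deltas:
    - [-0.4,0,0,0,0,0,0]
    - [-0.45,0,0,0,0,0,0]
    - [-0.45,-5,0,0,0,0,0]
    - [-0.45,-35,0,0,0,0,0]
    - [-0.45,-80,0,0,0,0,0]

```text
time_s: 18.05
eef_pos: [625.5, -25.3, 101.0]
ee_rot: [0.706, -0.005, 0.708, 0.006]
force: [-0.4, -0.1, 0.4]
grip_width: 0.724
```

```bash
python3 -c "
from h import *
st();adas('t5');go(444.7,276.2,100,161)"
```

```text
t 18.1 pos [625.5 -25.3 101. ] psi 90.9 F [-0.4 -0.1  0.4] w 61.5
[210. 246.] 516 (array([445.1, 276.6, -19.3]), np.float64(0.938))
shift [   6.3  305.1 -178.9] turn [-70.1   0.4   0.4]
```

Request:
carry_out:
  deltas:
    - [-0.8,-5,50,-29,-10,0,0]
    - [-1,-5,100,-58,-20,0,0]
    - [-1,-5,150,-87,-30,0,0]
    - [-1,-5,200,-116,-40,0,0]
    - [-1,-5,250,-146,-50,0,0]

```text
time_s: 18.73
eef_pos: [475.2, 223.6, 106.4]
ee_rot: [0.638, -0.306, 0.637, 0.306]
force: [-0.4, -0.7, -0.5]
grip_width: 0.997
```

```bash
python3 -c "
from h import *
st();go(445.1,276.6,60,160.7)"
```

```text
t 18.7 pos [475.2 223.6 106.4] psi 141.2 F [-0.4 -0.7 -0.5] w 84.8
shift [46.3 56.7 22.4] turn [-19.5   0.    0. ]
```

Request:
carry_out:
  deltas:
    - [-1,5,20,8,-8,0,0]
    - [-1,15,40,16,-16,0,0]
    - [-1,30,57,22,-19.5,0,0]
    - [-1,46,57,22,-19.5,0,0]
    - [-1,46,57,22,-19.5,0,0]

```text
time_s: 19.35
eef_pos: [445.4, 274.5, 58.6]
ee_rot: [0.577, -0.407, 0.579, 0.407]
force: [0.0, 0.3, 1.2]
grip_width: 1.001
```

```bash
python3 -c "
from h import *
st();go(445.1,276.6,16,160.7)"
```

```text
t 19.4 pos [445.4 274.5  58.6] psi 160.3 F [0.  0.3 1.2] w 85.1
shift [42.6  0.9  2. ] turn [-0.4 -0.1 -0.1]
```

Request:
carry_out:
  deltas:
    - [-1,15,0,1,0,0,0]
    - [-1,30,0,1,0,0,0]
    - [-1,41,0,1,0,0,0]
    - [1,41,0,1,0,0,0]
    - [1,41,0,1,0,0,0]
  newtons: 50

```text
time_s: 19.98
eef_pos: [446.2, 276.2, 19.2]
ee_rot: [0.578, -0.408, 0.578, 0.408]
force: [-0.9, 0.8, -0.1]
grip_width: 0.602
```

Request:
carry_out:
  deltas:
    - [1,0,0,0,0,0,0]
    - [1,0,0,0,0,0,0]
    - [1,-20,0,0,0,0,0]
    - [1,-45,0,0,0,0,0]
    - [1,-80,0,0,0,0,0]

```text
time_s: 20.6
eef_pos: [445.4, 275.9, 99.1]
ee_rot: [0.577, -0.408, 0.578, 0.408]
force: [-0.3, 1.1, -1.9]
grip_width: 0.572
```

```bash
python3 -c "
from h import *
st();go(627,-103.3,100,91)"
```

```text
t 20.6 pos [445.4 275.9  99.1] psi 160.4 F [-0.3  1.1 -1.9] w 48.6
shift [  -1.  -298.1 -296.4] turn [69.4 -0.1 -0. ]
```

Request:
carry_out:
  deltas:
    - [1,-3,-40,-40,9,0,0]
    - [1,-3,-80,-80,18,0,0]
    - [1,-3,-120,-120,27,0,0]
    - [1,-3,-160,-160,36,0,0]
    - [1,-3,-200,-200,45,0,0]

```text
time_s: 21.22
eef_pos: [567.9, 18.9, 101.8]
ee_rot: [0.69, -0.154, 0.69, 0.154]
force: [0.7, 0.2, -2.1]
grip_width: 0.57
```

```bash
python3 -c "
from h import *
st();go(627,-103.3,100,91)"
```

```text
t 21.2 pos [567.9  18.9 101.8] psi 115.1 F [ 0.7  0.2 -2.1] w 48.5
shift [   1.7 -135.8    1.6] turn [24.1 -0.  -0. ]
```

Request:
carry_out:
  deltas:
    - [1,0,-45,0,8,0,0]
    - [1,0,-90,1,16,0,0]
    - [1,0,-136,2,24,0,0]
    - [1,0,-136,2,24,0,0]
    - [1,30,-136,2,24,0,0]

```text
time_s: 21.85
eef_pos: [628.6, -101.5, 73.1]
ee_rot: [0.708, -0.009, 0.706, 0.009]
force: [-0.4, 0.0, -1.8]
grip_width: 0.569
```

```bash
python3 -c "
from h import *
st();go(627,-103.3,40,91)"
```

```text
t 21.9 pos [ 628.6 -101.5   73.1] psi 91.5 F [-0.4  0.  -1.8] w 48.4
shift [33.1 -1.7 -1.7] turn [0.5 0.2 0.1]
```

Request:
carry_out:
  deltas:
    - [1,10,-1,-1,0.5,0,0]
    - [1,20,-1,-1,0.5,0,0]
    - [1,28,-1,-1,0.5,0,0]
    - [1,31,-1,-1,0.5,0,0]
    - [1,31,-1,-1,0.5,0,0]

```text
time_s: 22.48
eef_pos: [626.8, -102.3, 41.1]
ee_rot: [0.707, -0.006, 0.707, 0.006]
force: [-1.2, -0.5, -1.4]
grip_width: 0.574
```

```bash
python3 -c "
from h import *
st();go(627,-103.3,22,91);im,cp=shot('wrist','w6')
for x,y in((-47,-29),(-47,29),(47,-29),(47,29)):
    cv2.circle(im,tuple(int(v) for v in w2px(cp,[627+x-.0157*y,-103.3+y+.0157*x,14])),3,(0,0,255),1)
cv2.imwrite('pics/w6c.png',im)"
```

```text
t 22.5 pos [ 626.8 -102.3   41.1] psi 90.9 F [-1.2 -0.5 -1.4] w 48.8
shift [19.1 -1.   0.2] turn [-0.1  0.   0. ]
```

View pics/w6c.png

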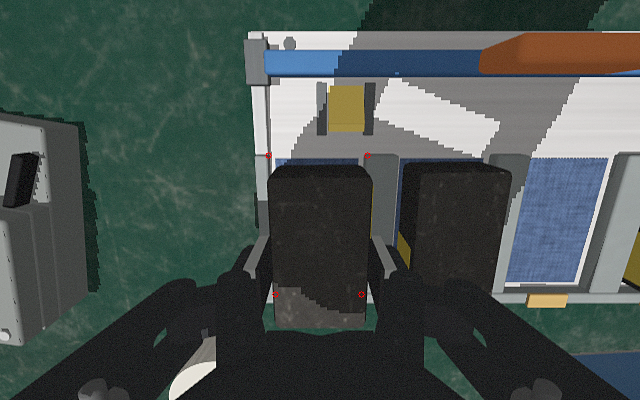

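Bay 3 is lined up with the marks and the finger clears the bay 2 adapter. Lowering.

Request:
carry_out:
  deltas:
    - [1,7,-1,0,0,0,0]
    - [1,13,-1,0,0,0,0]
    - [1,18,-1,0,0,0,0]
    - [1,20,-1,0,0,0,0]
    - [1,20,-1,0,0,0,0]

```text
time_s: 23.15
eef_pos: [626.6, -103.3, 23.6]
ee_rot: [0.707, -0.006, 0.707, 0.006]
force: [-12.9, 2.3, 22.8]
grip_width: 0.568
```

Request:
carry_out:
  deltas:
    - [-0.4,0,0,0,0,0,0]
    - [-0.45,0,0,0,0,0,0]
    - [-0.45,-5,0,0,0,0,0]
    - [-0.45,-35,0,0,0,0,0]
    - [-0.45,-80,0,0,0,0,0]

```text
time_s: 23.78
eef_pos: [626.1, -103.2, 100.9]
ee_rot: [0.706, -0.005, 0.708, 0.006]
force: [0.5, -0.3, 0.4]
grip_width: 0.725
```

```bash
python3 -c "
from h import *
st();go(480,12,130,91)"
```

```text
t 23.8 pos [ 626.1 -103.2  100.9] psi 90.9 F [ 0.5 -0.3  0.4] w 61.7
shift [ -28.6  117.5 -144.3] turn [-0.1 -0.1 -0.1]
```

Run:
```python
from h import *
for n,f in(("wrist","w1"),("top","t5")):
    im=cv2.imread(f"pics/{f}.png");cp=load(n,f);i=im.astype(int)
    m=((i[...,2]-i[...,0]>90)&(i[...,1]>60)).astype(np.uint8)*255
    u,v=(275,113) if n=="wrist" else (299,220)
    m=comp(m,u,v);ys,xs=np.nonzero(m);print(n,xs.min(),xs.max(),ys.min(),ys.max())
    for r in(ys.min(),ys.max()+1): print(r,px2w(cp,xs.min(),r,57).round(1),px2w(cp,xs.max()+1,r,57).round(1))
```

```text
wrist 232 316 106 120
106 [523.7 -22.7  57. ] [522.6  46.1  57. ]
121 [535.4 -23.5  57. ] [534.3  46.3  57. ]Traceback (most recent call last):
  File "<stdin>", line 6, in <module>
  File "h.py", line 36, in comp
    k=np.bincount(w).argmax(); return ((l==k)*255).astype(np.uint8)
ValueError: attempt to get argmax of an empty sequence
```

Request:
carry_out:
  deltas:
    - [0,-30,12,0,0,0,0]
    - [0.5,-32,50,-50,0,0,0]
    - [1,-32,85,-100,0,0,0]
    - [1,-32,118,-150,0,0,0]
    - [1,-32,118,-160,0,0,0]

```text
time_s: 24.4
eef_pos: [462.5, 13.8, 133.3]
ee_rot: [0.707, -0.006, 0.707, 0.007]
force: [0.5, 0.2, 0.7]
grip_width: 0.001
```

Request:
carry_out:
  deltas:
    - [1,25,-1,10,0,0,0]
    - [1,50,-1,20,0,0,0]
    - [1,75,-1,28,0,0,0]
    - [1,101,-1,28,0,0,0]
    - [1,101,-1,28,0,0,0]

```text
time_s: 25.02
eef_pos: [492.6, 11.2, 30.8]
ee_rot: [0.706, -0.005, 0.708, 0.006]
force: [-0.4, 0.0, 0.6]
grip_width: 0.0
```

Request:
carry_out:
  deltas:
    - [1,0,0,6,0,0,0]
    - [1,0,0,12,0,0,0]
    - [1,0,0,18,0,0,0]
    - [1,0,0,22,0,0,0]
    - [1,0,0,26,0,0,0]

```text
time_s: 25.65
eef_pos: [518.8, 12.0, 32.0]
ee_rot: [0.707, -0.006, 0.707, 0.006]
force: [-2.9, 0.2, 2.8]
grip_width: -0.004
```

Request:
carry_out:
  deltas:
    - [1,0,0,4,0,0,0]
    - [1,0,0,8,0,0,0]
    - [1,0,0,12,0,0,0]
    - [1,0,0,16,0,0,0]
    - [1,0,0,20,0,0,0]

```text
time_s: 26.28
eef_pos: [538.5, 12.4, 31.9]
ee_rot: [0.706, -0.006, 0.708, 0.006]
force: [-4.7, -0.0, 4.6]
grip_width: 0.003
```

```bash
python3 -c "
from h import *
st()"
```

```text
t 26.3 pos [538.5  12.4  31.9] psi 90.9 F [-4.7 -0.   4.6] w 0.2
```

Request:
carry_out:
  deltas:
    - [1,0,0,3,0,0,0]
    - [1,0,0,6,0,0,0]
    - [1,0,0,9,0,0,0]
    - [1,0,0,12,0,0,0]
    - [1,0,0,15,0,0,0]

```text
time_s: 26.9
eef_pos: [554.0, 12.6, 31.9]
ee_rot: [0.707, -0.006, 0.707, 0.006]
force: [-4.2, 0.9, 1.0]
grip_width: -0.004
```

Request:
carry_out:
  deltas:
    - [1,0,0,1,0,0,0]
    - [1,0,0,2,0,0,0]
    - [1,0,0,3,0,0,0]
    - [1,0,0,4,0,0,0]
    - [1,0,0,5,0,0,0]

```text
time_s: 27.52
eef_pos: [555.1, 12.6, 31.8]
ee_rot: [0.703, -0.006, 0.711, 0.006]
force: [-28.6, -3.0, 21.1]
grip_width: 0.001
```

The force jumped to about 29 N at x = 555, which is the hard stop. I'll back off and look.

Request:
carry_out:
  deltas:
    - [1,0,0,-10,0,0,0]
    - [1,0,0,-25,0,0,0]
    - [1,-30,0,-50,0,0,0]
    - [1,-80,-30,-65,0,0,0]
    - [1,-125,-80,-65,0,0,0]

```text
time_s: 28.15
eef_pos: [495.0, -65.1, 155.7]
ee_rot: [0.708, -0.007, 0.706, 0.006]
force: [1.7, -0.4, -0.4]
grip_width: 0.001
```

Run:
```python
from h import *
st();im,cp=shot('wrist','w7'); t,tc=shot('top','t7')
a=cv2.resize(im,(480,300)); b=cv2.resize(t[135:275,240:500],(520,280),interpolation=3)
c=np.zeros((600,800,3),np.uint8); c[:300,:480]=a; c[300:580,:520]=b; cv2.imwrite("pics/w7c.png",c)
i=t.astype(int); nb=((i[...,1]-i[...,2])<12).astype(np.uint8)*255
m=cv2.morphologyEx(comp(nb,410,254),cv2.MORPH_CLOSE,np.ones((7,7)))
K=[[-32,-22,0],[-32,22,0],[102,22,5],[102,-22,5],[102,-22,0],[102,22,0],[110,15,0],[110,-15,0]]
print("key",(m>0).sum(),fit(tc,m,K,[435,-290,-95]))
```

```text
t 28.1 pos [495.  -65.1 155.7] psi 91.0 F [ 1.7 -0.4 -0.4] w 0.1
key 733 (array([ 440.4, -280.1,  -96.7]), np.float64(0.902))
```

View pics/w7c.png

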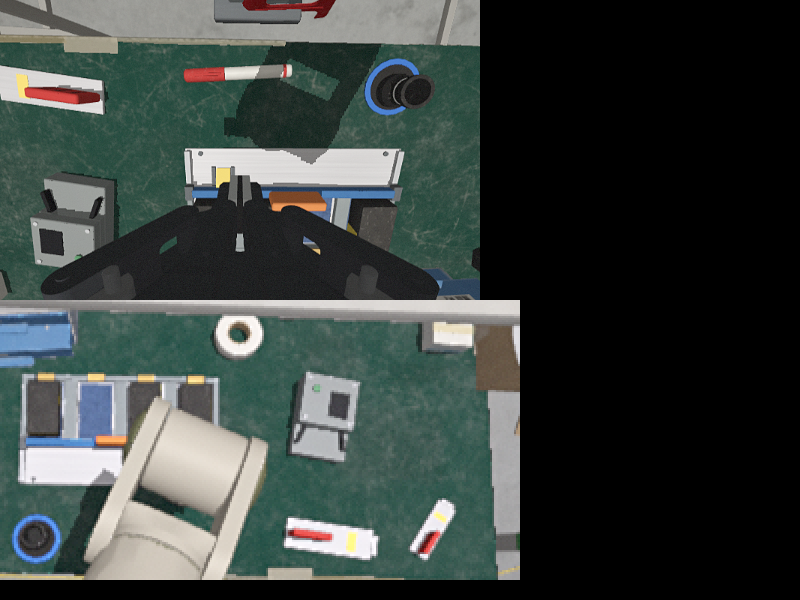

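The gate is shut with the catch visible at its front, (224,176) in the upper crop. The loupe stands on the mat. I'll fit the key and key block again with better hulls.

Run:
```python
from h import *
t=cv2.imread("pics/t7.png");tc=load("top","t7");i=t.astype(int)
nb=((i[...,1]-i[...,2])<12).astype(np.uint8)*255
for f in("top0","t7"):
    i=cv2.imread(f"pics/{f}.png").astype(int)
    m=((i.min(2)>140)|(i[...,2]-i[...,1]>70)|((i[...,2]>150)&(i[...,1]>150))).astype(np.uint8)*255
    m=cv2.morphologyEx(comp(m,410,254),cv2.MORPH_CLOSE,np.ones((5,5)))
    K=[[-32,-22,0],[-32,22,0],[102,22,5],[102,-22,5],[102,-22,0],[102,22,0],[110,15,0],[110,-15,0]]
    print("key",(m>0).sum(),fit(tc,m,K,[435,-290,-95]))
    nb=((i[...,1]-i[...,2])<12).astype(np.uint8)*255
    m=comp(nb,405,185);print("kb",(m>0).sum(),fit(tc,m,box(-45,0,-42,42,0,25)+box(0,78,-42,42,0,50),[590,-300,-5]))
    n,l,s,c=cv2.connectedComponentsWithStats(((i[...,2]-i[...,1]>70)).astype(np.uint8)); 
    for k in range(1,n):
        if s[k][4]>25 and c[k][0]>370 and c[k][0]<440: print("grip",s[k],c[k],px2w(tc,*c[k],40).round(1))
st();go(440,-287,140,-7)
```

```text
key 690 (array([ 440.3, -281.8,  -97.2]), np.float64(0.943))
kb 1242 (array([ 604.6, -300.8,   -9.3]), np.float64(0.951))
grip [385 249  21   6  77] [395.07792208 251.8961039 ] [ 439.7 -279.    40. ]
key 690 (array([ 440.3, -281.8,  -97.2]), np.float64(0.943))
kb 1244 (array([ 604.4, -300.5,   -9.8]), np.float64(0.952))
grip [385 249  21   6  77] [395.07792208 251.8961039 ] [ 439.7 -279.    40. ]
t 28.2 pos [497.5 -68.9 158.2] psi 90.7 F [ 0.8  0.2 -0.2] w 0.2
shift [  18.6 -217.3  -60.5] turn [97.7  0.6 -0.3]
```

Request:
carry_out:
  deltas:
    - [-0.2,5,-50,-12,10,0,0]
    - [-0.2,8,-100,-24,20,0,0]
    - [-0.2,12,-150,-36,30,0,0]
    - [-0.2,16,-200,-50,40,0,0]
    - [-0.2,18,-215,-58,50,0,0]

```text
time_s: 28.88
eef_pos: [440.1, -283.1, 134.9]
ee_rot: [0.642, 0.296, 0.642, -0.296]
force: [0.5, 0.5, -0.6]
grip_width: 0.598
```

Request:
carry_out:
  deltas:
    - [-0.2,0,0,0,10,0,0]
    - [-0.2,5,0,0,20,0,0]
    - [-0.2,10,0,0,30,0,0]
    - [-0.2,20,0,0,40,0,0]
    - [-0.2,25,0,0,48,0,0]

```text
time_s: 29.5
eef_pos: [440.8, -280.5, 109.8]
ee_rot: [0.467, 0.531, 0.467, -0.531]
force: [0.7, -0.4, -1.1]
grip_width: 0.597
```

Run:
```python
from h import *
st();im,cp=shot('wrist','w8'); t,tc=shot('top','t8')
a=np.deg2rad(-97.2); f=lambda x,y,z:[440.3+x*np.cos(a)-y*np.sin(a),-281.8+x*np.sin(a)+y*np.cos(a),z]
for p in ((-32,-22,5),(-32,22,5),(110,15,5),(110,-15,5),(-30,-6,48),(-30,6,48),(30,-6,48),(30,6,48)): cv2.circle(im,tuple(int(v) for v in w2px(cp,f(*p))),3,(255,0,255),1)
cv2.imwrite("pics/w8c.png",im); print(f(8,0,0)); go(*f(8,0,60),-7.2)
```

```text
t 29.5 pos [ 440.8 -280.5  109.8] psi -7.4 F [ 0.7 -0.4 -1.1] w 50.8
[np.float64(439.29733413148557), np.float64(-289.73691761051583), 0]
shift [49.8 -0.2  9.5] turn [ 0.1 -0.   0. ]
```

View pics/w8c.png

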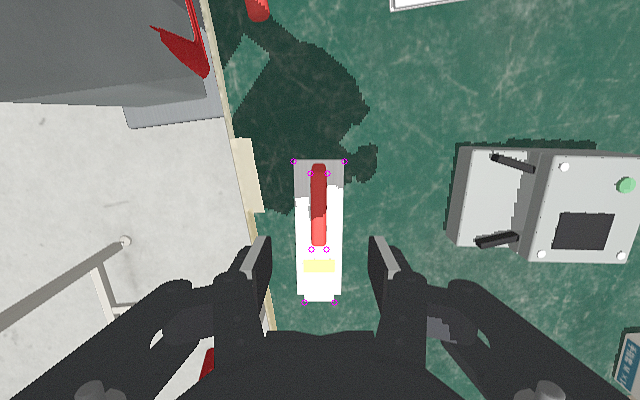

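The key is directly below: blade and grip match the projected marks within about 2 px lengthwise and sideways. I'll take the grip slightly ahead of its middle.

Request:
carry_out:
  deltas:
    - [-0.2,20,0,3,0,0,0]
    - [-0.2,40,0,6,0,0,0]
    - [-0.2,60,0,8,0,0,0]
    - [-0.2,75,0,8,0,0,0]
    - [-0.2,75,0,8,0,0,0]

```text
time_s: 30.22
eef_pos: [439.4, -288.3, 35.0]
ee_rot: [-0.468, -0.53, -0.469, 0.53]
force: [-0.4, -0.1, -0.6]
grip_width: 0.597
```

```bash
python3 -c "
from h import *
st();go(439.3,-289.2,17,-7.2)"
```

```text
t 30.2 pos [ 439.4 -288.3   35. ] psi -7.0 F [-0.4 -0.1 -0.6] w 50.7
shift [18.   0.   0.9] turn [ 0.2 -0.1  0.1]
```

Request:
carry_out:
  deltas:
    - [-0.2,9,0,1,0,0,0]
    - [-0.2,17,0,1,0,0,0]
    - [-0.2,17,0,1,0,0,0]
    - [1,17,0,1,0,0,0]
    - [1,17,0,1,0,0,0]
  newtons: 80

```text
time_s: 30.85
eef_pos: [439.6, -289.9, 19.0]
ee_rot: [0.468, 0.53, 0.468, -0.53]
force: [1.0, -0.4, 0.5]
grip_width: 0.18
```

Request:
carry_out:
  deltas:
    - [1,0,0,0,0,0,0]
    - [1,0,0,0,0,0,0]
    - [1,-10,0,0,0,0,0]
    - [1,-35,0,0,0,0,0]
    - [1,-70,0,0,0,0,0]

```text
time_s: 31.48
eef_pos: [439.0, -289.3, 89.3]
ee_rot: [-0.468, -0.53, -0.469, 0.53]
force: [-0.1, 0.1, -0.9]
grip_width: 0.13
```

```bash
python3 -c "
from h import *
st()
a=np.deg2rad(-9.5); k=lambda x,y=0:(604.5+x*np.cos(a)-y*np.sin(a),-300.6+x*np.sin(a)+y*np.cos(a))
# key origin at x=-140 => TCP (8 ahead) at -132
print(k(-132),k(-32)); go(*k(-132),80,80.5)"
```

```text
t 31.5 pos [ 439.  -289.3   89.3] psi -7.1 F [-0.1  0.1 -0.9] w 11.1
(np.float64(474.3103005970854), np.float64(-278.8137160263906)) (np.float64(572.9388607508085), np.float64(-295.3184766124583))
shift [  9.2  33.7 -14.7] turn [-87.6  -0.1   0. ]
```

Request:
carry_out:
  deltas:
    - [1,0,6,-3,-10,0,0]
    - [1,0,12,-6,-20,0,0]
    - [1,0,20,-9,-30,0,0]
    - [1,0,27,-12,-40,0,0]
    - [1,0,34,-15,-50,0,0]

```text
time_s: 32.1
eef_pos: [475.2, -278.8, 89.0]
ee_rot: [0.649, 0.281, 0.649, -0.28]
force: [-0.2, 0.1, -1.6]
grip_width: 0.125
```

Request:
carry_out:
  deltas:
    - [1,0,0,0,-10,0,0]
    - [1,0,0,0,-20,0,0]
    - [1,0,0,0,-30,0,0]
    - [1,0,0,0,-37.5,0,0]
    - [1,0,0,0,-37.5,0,0]

```text
time_s: 32.72
eef_pos: [475.0, -279.0, 89.0]
ee_rot: [0.705, 0.059, 0.705, -0.059]
force: [0.3, -0.4, -1.6]
grip_width: 0.124
```

Run:
```python
from h import *
st();im,cp=shot('wrist','w9'); shot('top','t9')
a=np.deg2rad(-9.5); k=lambda x,y,z:[604.5+x*np.cos(a)-y*np.sin(a),-300.6+x*np.sin(a)+y*np.cos(a),z]
for p in ((-45,-42,25),(-45,42,25),(0,-42,50),(0,42,50),(78,42,50),(78,-42,50),(0,25,35),(0,-25,35),(-31,34,35),(-31,-34,35)): cv2.circle(im,tuple(int(v) for v in w2px(cp,k(*p))),3,(255,0,255),1)
cv2.imwrite("pics/w9c.png",im)
```

```text
t 32.7 pos [ 475. -279.   89.] psi 80.4 F [ 0.3 -0.4 -1.6] w 10.6
```

View pics/w9c.png

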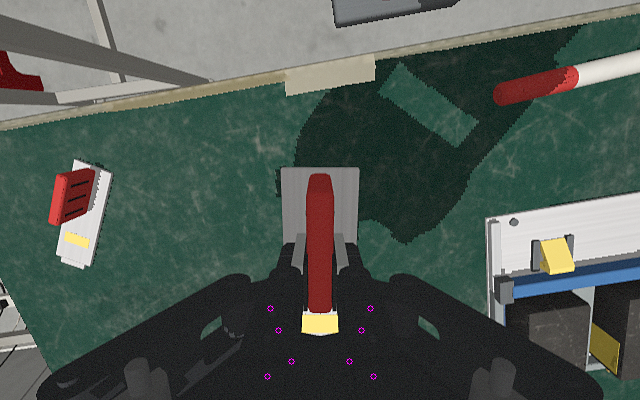

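The key is level and straight in the jaws, but the gripper hides the block from this camera. I'll cross-check the block pose from the earlier w8 view and the scene camera.

Run:
```python
from h import *
B=box(-45,0,-42,42,0,25)+box(0,78,-42,42,0,50)
for n,f,u,v in(("wrist","w8",560,200),("wrist","w6",30,230),("scene","scene0",412,235),("wrist","w7",80,300)):
    im=cv2.imread(f"pics/{f}.png"); i=im.astype(int)
    cp=load(n,f) if n=="wrist" else campose(n)
    g=i[...,1]-i[...,2]; m=(g<14).astype(np.uint8)*255
    m=cv2.morphologyEx(m,cv2.MORPH_OPEN,np.ones((3,3)))
    try: m=cv2.morphologyEx(comp(m,u,v),cv2.MORPH_CLOSE,np.ones((5,5)))
    except Exception as e: print(f,e); continue
    print(f,(m>0).sum(),fit(cp,m,B,[604.5,-300.6,-9.5],S=2), "iou at prior",)
```

```text
w8 19862 (array([ 604. , -299.5,   -9.9]), np.float64(0.952)) iou at prior
w6 17469 (array([ 603.1, -301.6,   -8.9]), np.float64(0.989)) iou at prior
scene0 1189 (array([ 606.6, -298.8,   -6.9]), np.float64(0.918)) iou at prior
w7 83141 (array([ 604.8, -300.3,   -7.8]), np.float64(0.149)) iou at prior
```

Request:
carry_out:
  deltas:
    - [1,10,0,0,0,0,0]
    - [1,20,0,0,0,0,0]
    - [1,30,0,0,0,0,0]
    - [1,38,0,0,0,0,0]
    - [1,42,0,0,0,0,0]

```text
time_s: 33.45
eef_pos: [475.0, -278.9, 46.1]
ee_rot: [0.704, 0.059, 0.705, -0.059]
force: [-0.1, -0.8, -1.9]
grip_width: 0.125
```

Run:
```python
from h import *
s=st();im,cp=shot('wrist','w10'); t,tc=shot('top','t10'); sc,scp=shot('scene','s10')
a=np.deg2rad(-9.5); M=np.array([[np.cos(a),np.sin(a)],[-np.sin(a),np.cos(a)]])
print("tcp in kb",(M@(s["eef_pos"][:2]-[604.2,-300.6])).round(1))
o=px2w; ps=s["eef_pos"]
# predicted key outline in scene
b=np.deg2rad(-9.6);kx=np.array([np.cos(b),np.sin(b)]);ky=np.array([-kx[1],kx[0]]);org=ps[:2]-8*kx
for x,y in((-32,-22),(-32,22),(102,22),(102,-22),(110,15),(110,-15)):
    q=org+x*kx+y*ky; cv2.circle(sc,tuple(int(v*16) for v in w2px(scp,[*q,ps[2]-19+5])),16*1,(255,0,255),-1,shift=4)
u,v=w2px(scp,[ps[0]+60,ps[1],30]).astype(int)
cv2.imwrite("pics/s10c.png",cv2.resize(sc[v-65:v+65,u-90:u+90],(800,578),interpolation=3))
```

```text
t 33.5 pos [ 475.  -278.9   46.1] psi 80.4 F [-0.1 -0.8 -1.9] w 10.6
tcp in kb [-131.    0.]
```

View pics/s10c.png

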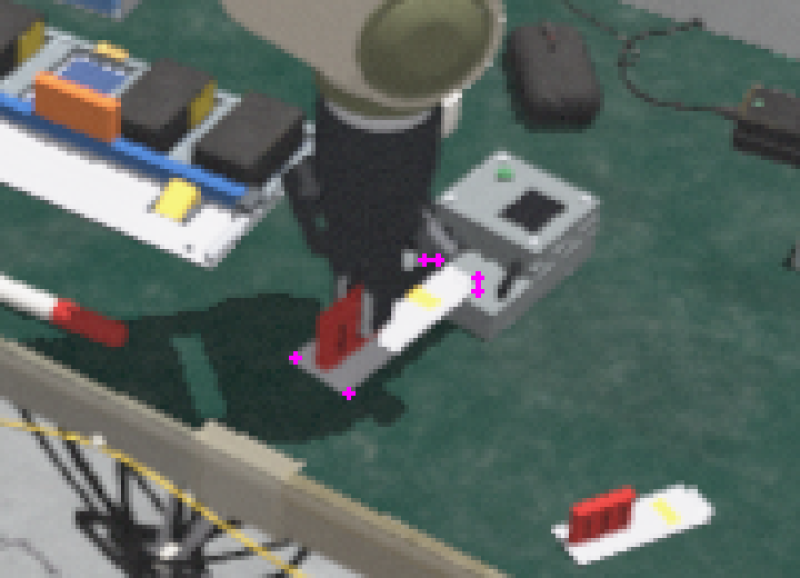

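The key is level with its tip over the apron between the guides, matching the predicted outline. I'll slide it in.

Request:
carry_out:
  deltas:
    - [1,0,0,8,0,0,0]
    - [1,0,0,16,0,0,0]
    - [1,0,0,24,0,0,0]
    - [1,0,0,32,0,0,0]
    - [1,0,0,40,0,0,0]

```text
time_s: 34.22
eef_pos: [515.1, -285.7, 46.7]
ee_rot: [0.705, 0.059, 0.705, -0.059]
force: [-0.0, -0.5, -2.1]
grip_width: 0.128
```

Request:
carry_out:
  deltas:
    - [1,0,0,5,0,0,0]
    - [1,0,0,10,0,0,0]
    - [1,0,0,15,0,0,0]
    - [1,0,0,20,0,0,0]
    - [1,0,0,25,0,0,0]

```text
time_s: 34.85
eef_pos: [539.5, -289.9, 46.8]
ee_rot: [0.705, 0.059, 0.705, -0.059]
force: [0.1, 0.3, -1.0]
grip_width: 0.128
```

Run:
```python
from h import *
s=st();a=np.deg2rad(-9.5); M=np.array([[np.cos(a),np.sin(a)],[-np.sin(a),np.cos(a)]])
print("tcp in kb",(M@(s["eef_pos"][:2]-[604.2,-300.6])).round(1))
```

```text
t 34.9 pos [ 539.5 -289.9   46.8] psi 80.4 F [ 0.1  0.3 -1. ] w 10.9
tcp in kb [-65.6  -0.1]
```

Request:
carry_out:
  deltas:
    - [1,0,0,5,0,0,0]
    - [1,0,0,10,0,0,0]
    - [1,0,0,15,0,0,0]
    - [1,0,0,20,0,0,0]
    - [1,0,0,25,0,0,0]

```text
time_s: 35.48
eef_pos: [564.1, -294.1, 46.7]
ee_rot: [0.705, 0.059, 0.705, -0.059]
force: [1.2, 0.4, -1.2]
grip_width: 0.124
```

Request:
carry_out:
  deltas:
    - [1,0,0,2,0,0,0]
    - [1,0,0,4,0,0,0]
    - [1,0,0,6,0,0,0]
    - [1,0,0,7,0,0,0]
    - [1,0,0,8,0,0,0]

```text
time_s: 36.1
eef_pos: [571.7, -295.3, 46.8]
ee_rot: [0.705, 0.059, 0.705, -0.059]
force: [-0.4, 1.0, -2.0]
grip_width: 0.131
```

Run:
```python
from h import *
s=st();a=np.deg2rad(-9.5); M=np.array([[np.cos(a),np.sin(a)],[-np.sin(a),np.cos(a)]])
print("tcp in kb",(M@(s["eef_pos"][:2]-[604.2,-300.6])).round(1))
```

```text
t 36.1 pos [ 571.7 -295.3   46.8] psi 80.4 F [-0.4  1.  -2. ] w 11.2
tcp in kb [-32.9  -0.2]
```

Request:
carry_out:
  deltas:
    - [1,0,0,0.7,0,0,0]
    - [1,0,0,1.4,0,0,0]
    - [1,0,0,2.1,0,0,0]
    - [1,0,0,2.8,0,0,0]
    - [1,0,0,3.5,0,0,0]

```text
time_s: 36.72
eef_pos: [573.8, -295.8, 46.7]
ee_rot: [0.703, 0.059, 0.706, -0.059]
force: [-12.8, 1.4, 4.6]
grip_width: 0.127
```

The tip is against the closed end, with 13 N. I'll lower about 2 mm to the slot floor while keeping light pressure, then release.

Request:
carry_out:
  deltas:
    - [1,1,0,0,0,0,0]
    - [1,2,0,0,0,0,0]
    - [1,2.5,0,0,0,0,0]
    - [1,2.5,0,0,0,0,0]
    - [1,2.5,0,0,0,0,0]

```text
time_s: 37.35
eef_pos: [573.8, -295.7, 44.4]
ee_rot: [0.703, 0.059, 0.706, -0.059]
force: [-10.4, 1.5, 4.1]
grip_width: 0.127
```

Request:
carry_out:
  deltas:
    - [0.7,0,0,0,0,0,0]
    - [0.4,0,0,0,0,0,0]
    - [0.4,0,0,0,0,0,0]
    - [0.4,-10,0,0,0,0,0]
    - [0.4,-40,0,0,0,0,0]
  newtons: 40

```text
time_s: 37.98
eef_pos: [574.7, -295.5, 84.0]
ee_rot: [0.704, 0.06, 0.705, -0.059]
force: [-0.3, 0.3, 0.1]
grip_width: 0.301
```

Run:
```python
from h import *
s=st()
```

```text
t 38.0 pos [ 574.7 -295.5   84. ] psi 80.4 F [-0.3  0.3  0.1] w 25.6
```

Request:
carry_out:
  deltas:
    - [0.4,-20,0,0,0,0,0]
    - [0.7,-20,0,-30,0,0,0]
    - [1,-20,0,-75,0,0,0]
    - [1,15,0,-75,0,0,0]
    - [1,38,0,-75,0,0,0]

```text
time_s: 38.6
eef_pos: [501.0, -283.5, 46.2]
ee_rot: [0.705, 0.059, 0.704, -0.059]
force: [0.4, 0.6, 0.9]
grip_width: -0.0
```

Request:
carry_out:
  deltas:
    - [1,0,0,5,0,0,0]
    - [1,0,0,10,0,0,0]
    - [1,0,0,15,0,0,0]
    - [1,0,0,17,0,0,0]
    - [1,0,0,19,0,0,0]

```text
time_s: 39.22
eef_pos: [520.2, -286.6, 46.5]
ee_rot: [0.705, 0.059, 0.705, -0.059]
force: [-0.3, 0.2, 0.3]
grip_width: 0.002
```

Run:
```python
from h import *
s=st();a=np.deg2rad(-9.5); M=np.array([[np.cos(a),np.sin(a)],[-np.sin(a),np.cos(a)]])
print("tcp in kb",(M@(s["eef_pos"][:2]-[604.2,-300.6])).round(1))
```

```text
t 39.2 pos [ 520.2 -286.6   46.5] psi 80.4 F [-0.3  0.2  0.3] w 0.1
tcp in kb [-85.2  -0.1]
```

Request:
carry_out:
  deltas:
    - [1,0,0,1.2,0,0,0]
    - [1,0,0,2.4,0,0,0]
    - [1,0,0,3.6,0,0,0]
    - [1,0,0,4.5,0,0,0]
    - [1,0,0,5,0,0,0]

```text
time_s: 39.85
eef_pos: [523.7, -287.2, 46.3]
ee_rot: [0.703, 0.059, 0.706, -0.059]
force: [-10.2, 1.4, 6.0]
grip_width: -0.004
```

The grip rear is solid at 10 N, about where "fully home" puts it. I'll retreat and do a final check.

Request:
carry_out:
  deltas:
    - [1,0,0,-8,0,0,0]
    - [1,0,0,-20,0,0,0]
    - [1,-30,0,-50,0,0,0]
    - [1,-80,0,-90,0,0,0]
    - [1,-140,0,-130,0,0,0]

```text
time_s: 40.48
eef_pos: [401.3, -266.3, 178.1]
ee_rot: [0.705, 0.059, 0.705, -0.059]
force: [0.8, -0.3, 0.3]
grip_width: 0.001
```

Request:
carry_out:
  deltas:
    - [1,-20,0,0,0,0,0]
    - [1,-40,0,0,0,0,0]
    - [1,-60,0,0,0,0,0]
    - [1,-60,0,0,0,0,0]
    - [1,-60,0,0,0,0,0]

```text
time_s: 41.1
eef_pos: [402.5, -266.5, 236.1]
ee_rot: [0.704, 0.059, 0.705, -0.059]
force: [1.2, -0.2, -0.8]
grip_width: 0.001
```

Run:
```python
from h import *
s=st();t,tc=shot('top','t11'); sc,_=shot('scene','s11')
a=cv2.resize(t[150:275,235:435],(800,500),interpolation=3)[:300] 
b=cv2.resize(sc[180:300,235:445],(525,300),interpolation=3)
c=np.zeros((600,800,3),np.uint8); c[:300]=a; c[300:,:525]=b; cv2.imwrite("pics/f.png",c)
i=t.astype(int);m=(i[...,2]-i[...,1]>70).astype(np.uint8)
n,l,st_,ce=cv2.connectedComponentsWithStats(m)
A=np.deg2rad(-9.5); M=np.array([[np.cos(A),np.sin(A)],[-np.sin(A),np.cos(A)]])
for k in range(1,n):
    if st_[k][4]>25 and 370<ce[k][0]<440: w=px2w(tc,*ce[k],66); print("grip",st_[k],w.round(1),"in kb",(M@(w[:2]-[604.3,-300.6])).round(1))
```

```text
t 41.1 pos [ 402.5 -266.5  236.1] psi 80.4 F [ 1.2 -0.2 -0.8] w 0.1
grip [397 200   9  20 101] [ 563.2 -293.4   66. ] in kb [-41.7   0.3]
```

View pics/f.png

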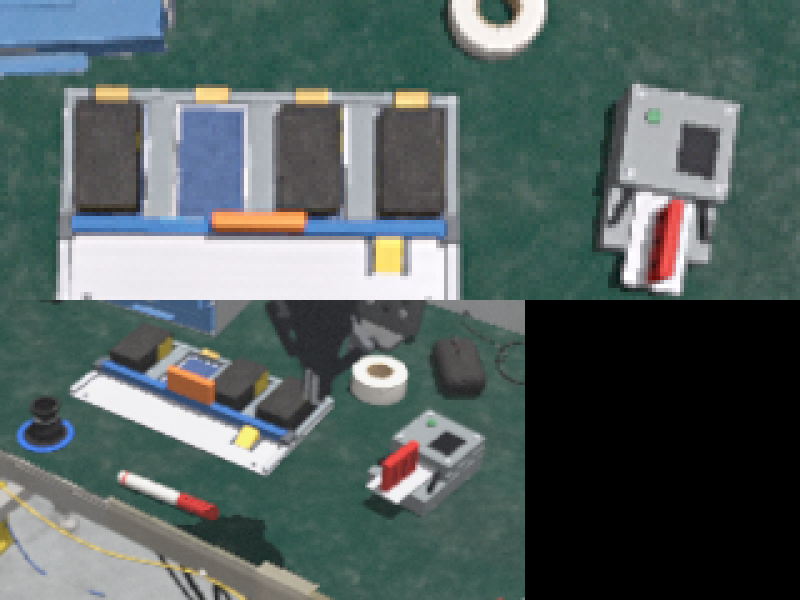

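```bash
python3 -c "
from rig import order
print(order.finish_job())"
```

```text
the job is handed in; nothing more can be done
None
```

The job is done and handed in at about 41 s. I could only check the result from the pictures and the force readings, because handing in reports no verdict.

- **Loupe:** it was moved from bay 1 to the mat, and the final picture shows it standing inside the mat's ring.
- **Adapters:** only three were on the bench. They lie flat and lengthwise in bays 0, 2 and 3; bay 1 is empty.
- **Gate:** I pushed it until it hit its hard stop, where the force jumped to about 29 N. That is above the suggested 10 to 15 N. The final pictures show the bar shut against the bays and the yellow catch up in front of it. I had no direct reading of the gate or catch position.
- **Key:** it went into the slot until it met the closed end at about 13 N. After letting go, I pushed again on the back of the grip and it held firm at 10 N. The final top view puts the grip at x = -41.7, y = 0.3 mm in the block's frame, against -40 and 0 for fully home. That x gap is within the camera's error of about 2 mm.

I did not touch the bystanders or the look-alikes. None of the adapter position checks showed one knocked aside, and the grip never visibly slackened. The one poor measurement was a first fit of the mat's position, which I redid from the wrist camera before placing the loupe.

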